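# Hang the next offset bracket level on the oil-drip stand

### The arm

A 6-joint arm with a two-finger parallel gripper is mounted at the origin on the work surface; the furniture and walls round the work are solid. World frame = base frame: x ahead of the robot, y to its left, z up, the work surface at z = 0. Lengths are in m, angles in rad, forces in N, time in s.
With the tool pointing down it reaches from about 0.225 to 0.875 m from the base axis. Payload 3.4 kg.
Tool frame: the origin (TCP) lies midway between the tips of the shut fingers; the grasp point (between the pads) lies 19 mm behind it (arm.pinch_z is the distance from the TCP to the grasp point, in m); z points along the fingers, y is the line along which they close (so a half turn about z gives the same grasp; the last joint's range is limited). The gripper opens to 85 mm and grips with 20 to 120 N. Pads are 22 mm wide; open, the fingers measure 114 mm over their backs; the gripper's body (76 mm by 85 mm) begins 54 mm behind the grasp point. The pads swing forward as they close: fully open they stand 13 mm farther back than shut.
Start: joints at [-0.121, 0.276, 1.505, -0, 1.361, -0.121], TCP at [0.575, -0, 0.231] pointing down, gripper open.
Joint ranges: [-2.89, 2.89], [-0.75, 2.08], [0.22, 2.7], [-1.18, 4.32], [0.11, 2.71], [-2.7, 2.7]. Speed limits (rad/s): [2.57, 2.57, 3.14, 3.14, 3.14, 3.14].

### API

Orientations are given as a unit quaternion [w, x, y, z].
In Python, from bench import readout, eyes, workorder, arm gives the robot as it stands. The module is installed in compiled form; this text tells all that it offers.
- The arm moves only by the tool apply_moves, never from a script. Its argument "steps" is a list of rows, each a list of 7 numbers: the turn, a rotation vector about the tool's x, y, z in units of pi/4 rad (1.0 is pi/4 rad), then the shift along the tool's x, y, z in units of 100 mm (1.0 is 100 mm), then the opening, from -1 (shut) to 1 (fully open), so that 0 is half open. In form: [[rx, ry, rz, x, y, z, hand], ...]. A call has 1 to 12 rows; each row is the pose to reach, as a shift and turn from the pose commanded when the call began, along the tool's axes at that moment; what a row does not reach only later rows make up. A row lasts 1/10 s, in which the tool goes at most 50 mm and 8.59 degrees, less where a joint would pass 70% of its speed; a pose out of reach is approached as far as the arm can. A call with a number of a shift or a turn outside -1 to 1 is refused whole. A call with a gripper value outside its range is refused whole. The fingers move at their own pace and stop on an object; "grip_force" is the grip in N (left out, the last holds). Time passes only in rows, so rows that repeat a pose let the fingers close. It gives the time, the measured TCP pose, the force, the opening and the grip force at its end, in the units of the state.
- readout.get_obs(): the state, without advancing time (a new reading comes with each control period).
- eyes.snapshot(name): name is "scene" or "side" or "wrist"; returns the picture (384x512x3 uint8, red, green, blue); there is no depth.
- eyes.calibration(name): a dict with "fov_y" (degrees; the focal length in pixels is half the picture's height over the tangent of half this angle, whatever the lens; pixels are square), "cx", "cy" (the principal point, pixels), "pose" (4x4, takes a point from camera to world coordinates). Camera axes: x right, y up, looking along -z (the intrinsics and any distortion apply to the point x, -y, -z); pixel columns grow to the right and rows downward; lengths in m; the calibration is good to about 2 mm. A picture is of the moment at which its call begins: read the wrist's pose just before it. calibration takes no time and is no camera call; for the wrist camera it gives the pose at the moment of the call.
- workorder.close_job(): hands the job in; it is judged then, once.
The state is a dict: "time_s": time; "joint_positions": joint angles; "joint_vel": joint speeds; "joint_efforts": joint torques, N m; "eef_pos": TCP position; "eef_rot": TCP orientation; "ft_force": force on the tool from outside, world axes, zero at the start; "ft_torque": the same for the moment, N m; "width": finger opening in m; "grip_force": force on a finger pad.
Only numpy, scipy, OpenCV 4.12 (cv2) and the standard library are available. Lean on these libraries where they do the work, as an engineer would, in place of code of your own. Each camera call takes 0.05 s, during which the arm holds its last target. There are 200 camera calls.

### The job

Rack the next bracket for oiling: take the steel bracket that stands in the rack's slot nearer the robot, and hang it on the headed stud of the drip stand by the one hole of its row that lets it hang level, home behind the stud's head, then let go. The stud's height is set by hand and not known, so feel for it gently and never force the bracket or the gripper against the stand. Leave the other bracket in its slot and do not disturb the things standing about.

Things in the scene. Friction and masses are not known exactly. Their poses are not given: they have to be found in the camera images.
- c_bracket_center (a point): C-shaped upright steel plate bracket, 6 mm thick, 150 mm tall, about 0.57 kg. Point: half-way up, mid-thickness, under the middle of its hole row; x square to the plate, y along the row, z up. Six 13 mm round holes at y = -45, -27, -9, 9, 27, 45 mm, all 33 mm above this point, 42 mm below the top edge. Grip the top edge from above. One hole lies over the centre of mass within 1 mm.
- c_bracket: the same C-shaped bracket: point at its bottom edge, 75 mm below c_bracket_center, same axes. Outline in mm as y range, height range: top bar -60..60, 94..150; leg -60..-26, 50..94; foot -60..40, 0..50. Two 9 mm bolt holes in the foot, 18 mm from its ends, are too small for the stud. Even thickness, solid. By a wrong hole it hangs 30 degrees or more askew.
- z_bracket_center (a point): Z-shaped bracket of the same steel plate, 6 mm thick, 150 mm tall, about 0.57 kg; point, axes and the six 13 mm holes exactly as on the C-shaped one (y = -45, -27, -9, 9, 27, 45 mm, 33 mm above this point, 42 mm below the top edge). One hole lies over the centre of mass within 1 mm. Which bracket stands in the slot nearer the robot varies.
- z_bracket: the same Z-shaped bracket: point at its bottom edge height, 75 mm below z_bracket_center, same axes. Outline in mm as y range, height range: top bar -60..60, 94..150; leg 26..60, 50..94; foot 10..106, 0..50. Two 9 mm bolt holes in the foot, 18 mm from its ends. Even thickness, solid.
- rack: fixed rack: dark base plate 116 x 150 x 12 mm with four aluminium ribs forming two slots along its y, 8 mm wide, 130 mm long, slot floor 12 mm high, rib tops 45 mm high. Slots at x = -33 mm (nearer the robot) and +33 mm; each holds one bracket by its foot. Origin: centre of the underside, on the worktop; x points away from the robot.
- stand: fixed drip stand: steel tray 130 x 200 mm, floor 4 mm, rim 14 mm high. A square post (24 mm; clamp collar 30 mm, up to 98 mm height; inner bar 17 mm) stands at x = +34 mm; from its top a headed stud points level along the stand's -x, to the robot, at y = 0. Nothing is over 9 mm above the stud's axis. Rigid. Origin: centre of the tray's underside, on the worktop.
- stud_place (a point): middle of the stud's neck in plan, axes as the stand's, always 150 mm above the worktop. The stud's true axis is set by hand 122 to 174 mm high and is not tracked: find it by touch or eye. Along x from here in mm: nose tip -14 (8 wide, chamfered to 10 at -11), round head diameter 10 from -11 to -6, neck diameter 6 from -6 to 6, then a 16 mm shoulder and arm. The plate hangs on the neck.
- oil_bottle: bystander: squeeze bottle with a pointed spout, 54 mm wide, 140 mm tall, origin in the middle of its underside
- tally_counter: bystander: small black hand counter with a round key on top, 45 x 60 x 41 mm, origin in the middle of its underside
- plug_gauge: bystander: steel plug gauge lying flat, 98 mm long, 19 mm wide, origin under its middle

How it is judged:
On the way:
1. the bracket from the nearer slot is lifted clear of the rack (((height (world z) of c_bracket_center above 0.13 m and distance of z_bracket_center from where it was at the start of the episode below 0.012 m) or (height (world z) of z_bracket_center above 0.13 m and distance of c_bracket_center from where it was at the start of the episode below 0.012 m))), for 0.1 s.
At the end, for the whole second after the job is handed in: The bracket from the nearer slot hangs still on the stud's neck by the hole over its centre of mass (7 mm sideways and along the neck), its weight on the stand, level and upright within 8 degrees; the other bracket stands in the farther slot within 12 mm of where it was (((x of stud_place in the frame of c_bracket_center between -0.007 and 0.007 m and y of stud_place in the frame of c_bracket_center between -0.016 and -0.002 m and z of stud_place in the frame of c_bracket_center between 0.009 and 0.0675 m and angle between c_bracket_center's own z axis and vertical below 0.14 rad and linear speed of c_bracket below 0.03 m/s and angular speed of c_bracket below 0.3 rad/s and contact force between c_bracket and stand above 1 N and x of z_bracket_center in the frame of rack above 0.02 m and distance of z_bracket_center from where it was at the start of the episode below 0.012 m) or (x of stud_place in the frame of z_bracket_center between -0.007 and 0.007 m and y of stud_place in the frame of z_bracket_center between 0.02 and 0.034 m and z of stud_place in the frame of z_bracket_center between 0.009 and 0.0675 m and angle between z_bracket_center's own z axis and vertical below 0.14 rad and linear speed of z_bracket below 0.03 m/s and angular speed of z_bracket below 0.3 rad/s and contact force between z_bracket and stand above 1 N and x of c_bracket_center in the frame of rack above 0.02 m and distance of c_bracket_center from where it was at the start of the episode below 0.012 m))); the robot touches nothing.
It fails at once if a bracket presses on the stand with more than 30 N (contact force between any of c_bracket, z_bracket and stand above 30 N).
It fails at once if the robot itself presses on the stand with more than 30 N (contact force between any of the fingers, the arm and stand above 30 N).
It fails at once if both brackets are disturbed (the other one leaves its place by 15 mm) (distance of each of c_bracket_center, z_bracket_center from where it was at the start of the episode above 0.015 m).
It fails at once if a bystander is moved by more than 30 mm or the bottle tipped (distance of any of oil_bottle, tally_counter, plug_gauge from where it was at the start of the episode above 0.03 m or angle between oil_bottle's own z axis and vertical above 0.5 rad).
It also fails if it takes over 53 s, if anything falls off the work surface, if the arm or the gripper's body presses on something with over 40 N, if the wrist force passes 120 N, or if a joint passes its speed limit or range.

## Working session

There is one attempt and no reset: what is moved stays moved. The work goes in short steps, Python scripts to look and compute and a tool call to move; the robot and the scene stay as the last step left them, time stands still between calls to the robot, and variables do not carry over. Pictures are saved under pics/ and viewed, at most 10 in all, crops included, and the job is handed in when it is done.

Besides the shell and the picture viewer there is one more tool, called after ">>>" as a command line: name --pt "numbers of a row" for each row, then --argument value for the rest. apply_moves: Moves the arm, as the interface text tells. Its arguments: {"type":"object","properties":{"steps":{"type":"array","items":{"type":"array","items":{"type":"number","minimum":-1,"maximum":1}}},"grip_force":{"type":"number"}},"required":["steps"]}

```bash
mkdir -p pics; cat > h.py <<'E'
import numpy as np, cv2
from bench import readout, eyes, workorder, arm
def snap(n,f):
    c=eyes.calibration(n); im=eyes.snapshot(n); cv2.imwrite('pics/'+f,im[:,:,::-1]); return im,c
def K(c): 
    f=192/np.tan(np.radians(c['fov_y'])/2); return f,c['cx'],c['cy']
def proj(c,P):
    f,cx,cy=K(c); T=np.linalg.inv(np.array(c['pose'])); p=np.atleast_2d(P)@T[:3,:3].T+T[:3,3]
    return np.c_[cx+f*p[:,0]/-p[:,2], cy+f*p[:,1]/p[:,2]]
def ray(c,u,v):
    f,cx,cy=K(c); T=np.array(c['pose']); return T[:3,3],T[:3,:3]@np.array([(u-cx)/f,-(v-cy)/f,-1])
def atz(c,u,v,z):
    o,d=ray(c,u,v); return o+d*(z-o[2])/d[2]
E
python3 - <<'E'
from h import *
for n in ['scene','side','wrist']:
    im,c=snap(n,n+'0.png'); print(n,{k:(np.round(v,4).tolist() if k=='pose' else v) for k,v in c.items()})
a=cv2.imread('pics/scene0.png');b=cv2.imread('pics/side0.png');
cv2.imwrite('pics/s2.png',cv2.resize(a,(800,600)));cv2.imwrite('pics/d2.png',cv2.resize(b,(800,600)))
print(readout.get_obs())
E
```

```text
scene {'fov_y': 53.42073430799228, 'cx': 255.65975153288582, 'cy': 187.7232144061397, 'pose': [[0.997, 0.0638, -0.0429, 0.4899], [-0.0744, 0.6583, -0.7491, -0.7382], [-0.0196, 0.7501, 0.6611, 0.7231], [0.0, 0.0, 0.0, 1.0]]}
side {'fov_y': 51.41065519357845, 'cx': 249.79930219976404, 'cy': 191.7411152572415, 'pose': [[-0.9933, 0.084, -0.0796, 0.4574], [-0.1145, -0.6136, 0.7813, 0.6587], [0.0168, 0.7851, 0.6191, 0.6752], [0.0, 0.0, 0.0, 1.0]]}
wrist {'fov_y': 58.23656706934929, 'cx': 250.19374486482542, 'cy': 186.86128575472705, 'pose': [[1.0, -0.0005, 0.0018, 0.5742], [-0.0001, 0.9458, 0.3248, 0.0837], [-0.0019, -0.3248, 0.9458, 0.3737], [0.0, 0.0, 0.0, 1.0]]}
{'time_s': 0.15, 'joint_positions': array([-1.21031005e-01,  2.76432679e-01,  1.50581807e+00, -2.46754643e-05,
        1.36067536e+00, -1.21015057e-01]), 'joint_vel': array([-8.30032516e-04, -7.93126545e-04, -3.23259595e-03,  2.17744215e-04,
        2.32718520e-03, -2.55740379e-05]), 'joint_efforts': array([ 9.65923646e-04, -4.17143512e+01, -2.46032345e+01, -1.26433165e-04,
        7.58384820e-03, -3.43765259e-05]), 'eef_pos': array([5.74624177e-01, 1.36314346e-05, 2.30657807e-01]), 'eef_rot': array([-5.17476995e-04,  7.07110437e-01,  7.07102811e-01, -4.20580609e-04]), 'ft_force': array([-0.11686281, -0.9740104 , -0.15161688]), 'ft_torque': array([0.02860584, 0.01014368, 0.01140632]), 'grip_force': 0.0, 'width': 0.08515532752759276}
```

View pics/s2.png

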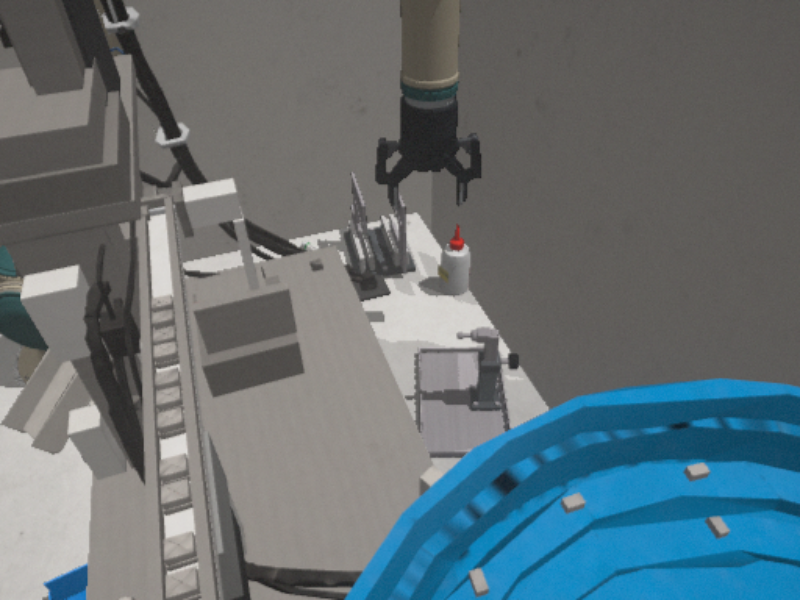

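View pics/d2.png

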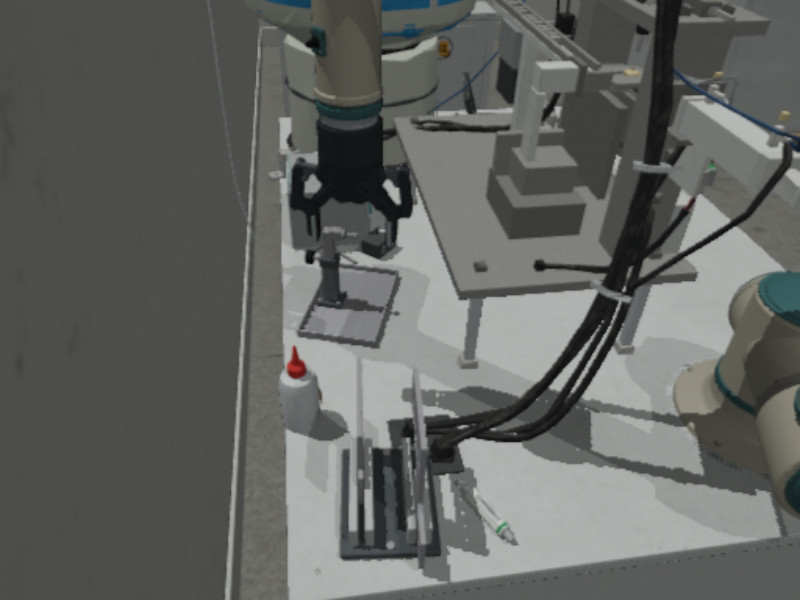

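The scene picture shows the rack with both brackets at about (375,250) (800 px scale), the stand's stud at (470,335) and tray at (462,400). The side picture shows the rack at (390,500), the stand at (340,290), and the bottle between them. Next I'll enlarge crops of these.

```bash
python3 - <<'E'
import cv2,numpy as np
a=cv2.imread('pics/scene0.png');b=cv2.imread('pics/side0.png');w=cv2.imread('pics/wrist0.png')
# montage 1: scene rack crop [x 200-300,y100-200] x4 ; scene stand [x 255-355, y200-300] x4
c1=cv2.resize(a[100:250,215:315],(400,600),interpolation=cv2.INTER_CUBIC); c2=cv2.resize(a[190:340,245:345],(400,600),interpolation=cv2.INTER_CUBIC)
cv2.imwrite('pics/m1.png',np.hstack([c1,c2]))
c3=cv2.resize(b[220:370,190:290],(400,600),interpolation=cv2.INTER_CUBIC); c4=cv2.resize(b[110:260,170:270],(400,600),interpolation=cv2.INTER_CUBIC)
cv2.imwrite('pics/m2.png',np.hstack([c3,c4]))
E
```

```text
(no output)
```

View pics/m1.png

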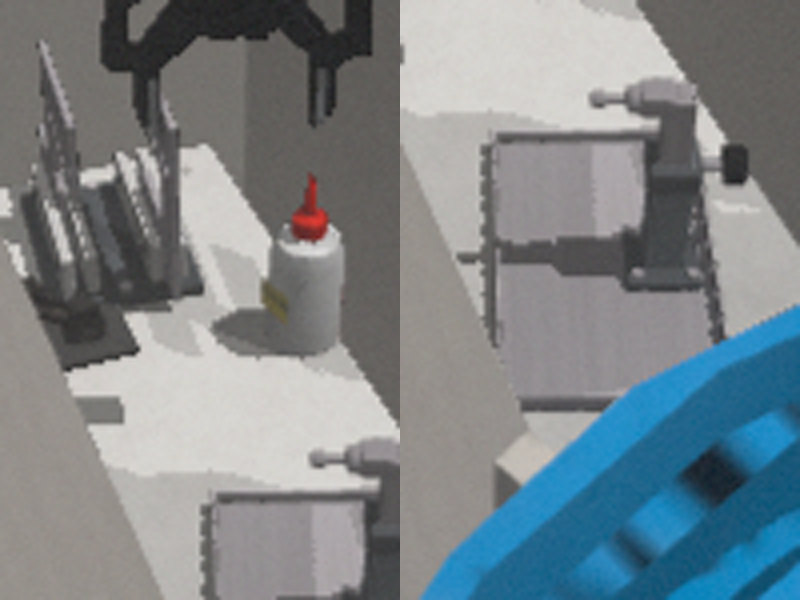

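View pics/m2.png

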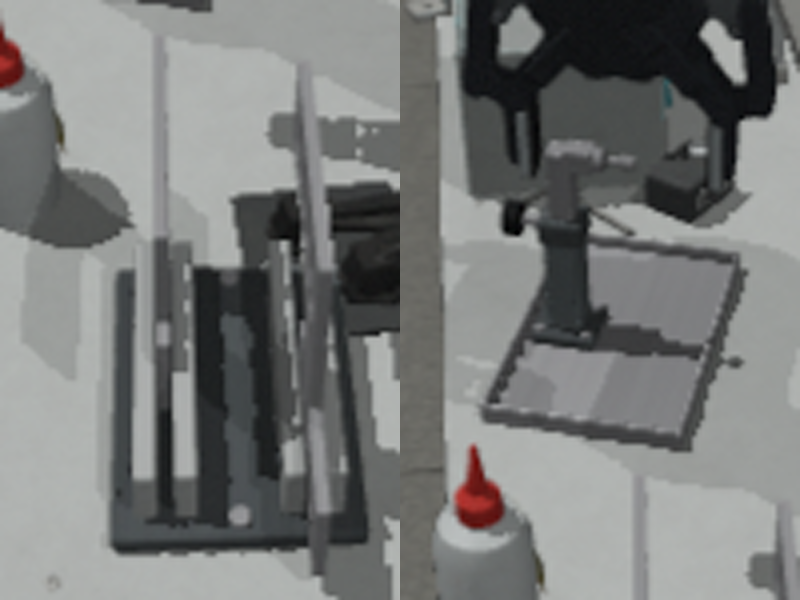

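View pics/wrist0.png

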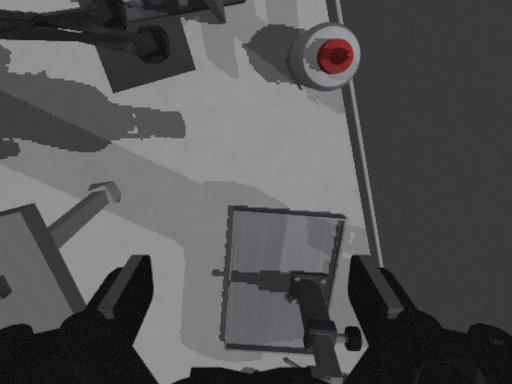

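The crops show the near bracket's foot sticking out of the rack towards +y at side-crop (318,570), so it is probably the Z. The stud nose is at scene-crop (592,98) and side-crop (633,160). The wrist picture shows the tray, with corners (230,207), (345,217) and (222,350), and the bottle at (325,57).

```bash
cat >> h.py <<'E'
def tri(obs):
    A=np.zeros((3,3));b=np.zeros(3)
    for c,u,v in obs:
        o,d=ray(c,u,v);d=d/np.linalg.norm(d);M=np.eye(3)-np.outer(d,d);A+=M;b+=M@o
    return np.linalg.solve(A,b)
E
python3 - <<'E'
from h import *
S=eyes.calibration('scene');D=eyes.calibration('side');W=eyes.calibration('wrist')
np.set_printoptions(precision=4,suppress=True)
print('nose',tri([(S,293,214.5),(D,228.25,150)]))
sd=lambda u,v:(190+u/4,220+v/4)
for p in [(113,543),(368,538),(118,270)]: print('rackside',atz(D,*sd(*p),0.012))
for n,p in [('a',(742,257)),('b',(488,408)),('c',(690,440))]: print('tray side',n,atz(D,170+(p[0]-400)/4,110+p[1]/4,0.014))
for p in [(230,207),(345,217),(222,350)]: print('tray wrist',atz(W,*p,0.014))
for p in [(497,135),(655,135),(523,405)]: print('tray scene',atz(S,245+(p[0]-400)/4,190+p[1]/4,0.014))
# bracket tops, z=0.162 (12+150)
for n,p in [('near far-end',(300,65)),('far far-end',(160,38))]: print(n,atz(D,*sd(*p),0.162))
for n,p in [('near +y',(42,40)),('near -y',(75,130)),('far -y',(178,125)),('far +y',(152,65))]: print('scene',n,atz(S,215+p[0]/4,100+p[1]/4,0.162))
E
```

```text
nose [ 0.5992 -0.1736  0.1421]
rackside [0.5443 0.2932 0.012 ]
rackside [0.4328 0.2769 0.012 ]
rackside [0.568 0.146 0.012]
tray side a [ 0.5356 -0.2575  0.014 ]
tray side b [ 0.6766 -0.0746  0.014 ]
tray side c [ 0.5474 -0.0619  0.014 ]
tray wrist [ 0.5509 -0.0638  0.014 ]
tray wrist [ 0.6815 -0.076   0.014 ]
tray wrist [ 0.5365 -0.2672  0.014 ]
tray scene [ 0.5599 -0.0758  0.014 ]
tray scene [ 0.6593 -0.0851  0.014 ]
tray scene [ 0.5538 -0.274   0.014 ]
near far-end [0.4809 0.1374 0.162 ]
far far-end [0.5468 0.1283 0.162 ]
scene near +y [0.4645 0.2462 0.162 ]
scene near -y [0.4846 0.1254 0.162 ]
scene far -y [0.5535 0.1243 0.162 ]
scene far +y [0.5415 0.2029 0.162 ]
```

```bash
python3 - <<'E'
from h import *
S=eyes.calibration('scene');D=eyes.calibration('side')
a=np.radians(8.7);xh=np.array([np.cos(a),np.sin(a)]);yh=np.array([-np.sin(a),np.cos(a)])
rc=np.array([0.4983,0.2103])
Z=[(-60,150),(60,150),(60,50),(106,50),(106,0),(10,0),(10,50),(26,50),(26,94),(-60,94)]
C=[(-60,150),(60,150),(60,94),(-26,94),(-26,50),(40,50),(40,0),(-60,0)]
def pts(o,sx,s0):
    return np.array([[*(rc+xh*sx+yh*(s0+y/1e3)),0.012+h/1e3] for y,h in o])
out=[]
for n,c,x0,y0 in [('scene0',S,215,100),('side0',D,190,220)]:
    im=cv2.resize(cv2.imread(f'pics/{n}.png')[y0:y0+150,x0:x0+100],(400,600),interpolation=cv2.INTER_CUBIC)
    for o,sx,s0,col in [(Z,-.033,-.02,(0,0,255)),(C,.033,-.02,(0,160,0))]:
        p=proj(c,pts(o,sx,s0)); p=((p-[x0,y0])*4).astype(int); cv2.polylines(im,[p],True,col,1)
    out.append(im)
cv2.imwrite('pics/ov.png',np.hstack(out))
E
```

```text
(no output)
```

View pics/ov.png

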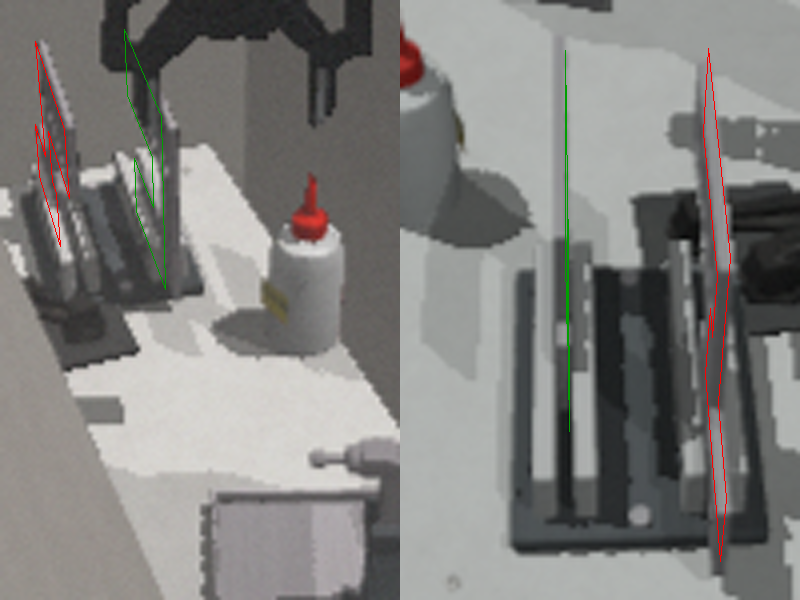

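The overlay shows the near bracket is the Z, with its +y along the rack's +y, and the pose is within about 5 mm. I'll move above it while checking the furniture heights.

```bash
python3 - <<'E'
from h import *
S=eyes.calibration('scene');D=eyes.calibration('side');k=1/1.5625
print('shelf corner',tri([(S,337*k,252*k),(D,463*k,290*k)]),tri([(S,337*k,252*k),(D,463*k,292*k)]))
print('leg foot',atz(D,468*k,362*k,0)); print('cable bend',tri([(S,250*k,228*k),(D,560*k,360*k)]))
print('block',tri([(S,372*k,282*k),(D,442*k,450*k)]))
E
```

```text
shelf corner [ 0.43315011 -0.00933814  0.1721057 ] [ 0.43297215 -0.00713427  0.17044024]
leg foot [ 0.40631768 -0.05385481  0.        ]
cable bend [0.29987337 0.08937475 0.15540458]
block [ 0.4629523   0.12031804 -0.00103016]
```

>>> apply_moves --pt "0 0 0 0 0 -0.4 0" --pt "0 0 -0.1 0.4 -0.2 -0.5 0" --pt "0 0 -0.193 0.8 -0.4 -0.5 0" --pt "0 0 -0.193 1.0 -0.5 -0.5 0" --pt "0 0 -0.193 1.0 -0.5 -0.5 0"

```text
time_s: 0.65
eef_pos: [0.5233, 0.1024, 0.2815]
eef_rot: [-0.001, 0.65, 0.76, 0.0]
ft_force: [-0.6, 0.5, 0.0]
width: 0.0425
grip_force: 0.0
```

>>> apply_moves --pt "0 0 0 0.4 -0.15 0 0" --pt "0 0 0 0.8 -0.3 0 0" --pt "0 0 0 1.0 -0.377 0 0" --pt "0 0 0 1.0 -0.377 0 0"

```text
time_s: 1.05
eef_pos: [0.4717, 0.1945, 0.2812]
eef_rot: [-0.0, 0.65, 0.76, -0.0]
ft_force: [0.1, -0.7, 0.1]
width: 0.0424
grip_force: 0.0
```

```bash
python3 - <<'E'
from h import *
o=readout.get_obs();print(o['eef_pos'],o['eef_rot'],o['time_s'])
im,c=snap('wrist','w1.png')
np.save('w1pose.npy',np.array(c['pose']))
cv2.imwrite('pics/w1b.png',cv2.resize(im[:,:,::-1],(800,600),interpolation=cv2.INTER_CUBIC))
E
```

```text
[0.47169752 0.19447501 0.28116344] [-3.16714203e-04  6.50463535e-01  7.59537416e-01 -5.38007393e-05] 1.05
```

View pics/w1b.png

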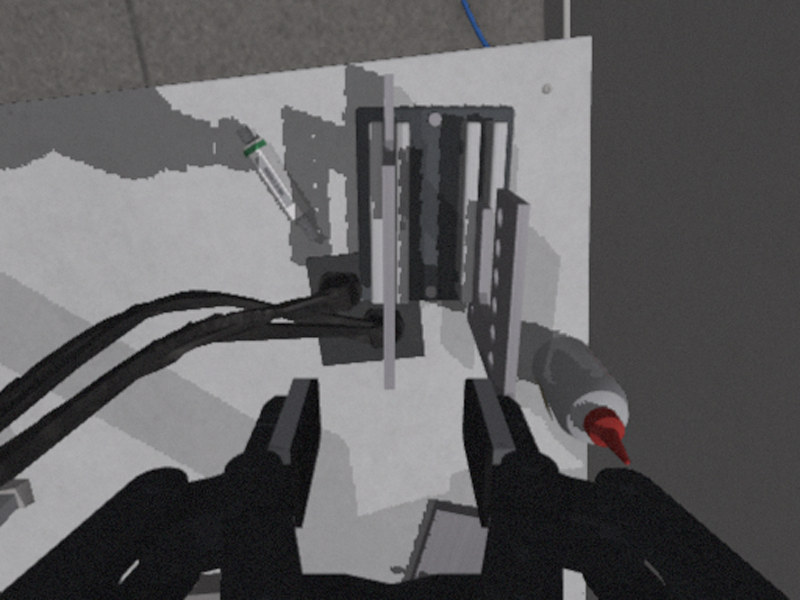

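The wrist picture shows the near bracket's top edge running from (389,163) to (389,388), with its foot continuing to (389,75), and parallel to the tool. I'll turn these pixels into positions.

```bash
python3 - <<'E'
from h import *
np.set_printoptions(precision=4,suppress=True)
c=eyes.calibration('wrist');k=1/1.5625
p=[atz(c,389.5*k,v*k,0.162) for v in (164,388)];q=atz(c,389*k,75*k,0.062)
p+= [q];print(np.array(p))
d=p[0]-p[1];print(np.linalg.norm(d),np.degrees(np.arctan2(-d[0],d[1])))
m=(p[0]+p[1])/2;u=d/np.linalg.norm(d);g=m+u*.027
o=readout.get_obs()['eef_pos'];xt=np.array([-.1547,.988]);yt=np.array([.988,.1547]);e=(g-o)[:2]
print(m,g,'tool dx,dy',e@xt,e@yt,'foot end rel mid',(q-m)[:2]@u[:2])
print(np.array(c['pose'])[:3,3])
E
```

```text
[[0.4626 0.2503 0.162 ]
 [0.4809 0.1315 0.162 ]
 [0.4553 0.2941 0.062 ]]
0.12015486138499888 8.730994287334713
[0.4718 0.1909 0.162 ] [0.4677 0.2176 0.162 ] tool dx,dy 0.024877417317274136 -0.00123792344468293 foot end rel mid 0.10451822328896587
[0.4594 0.276  0.4242]
```

>>> apply_moves --pt "0 0 0 0.25 -0.012 0.3 0" --pt "0 0 0 0.25 -0.012 0.7 0" --pt "0 0 0 0.25 -0.012 1.0 0" --pt "0 0 0 0.25 -0.012 1.0 0"

```text
time_s: 1.5
eef_pos: [0.4656, 0.2153, 0.1771]
eef_rot: [-0.002, 0.652, 0.758, -0.004]
ft_force: [-0.5, -0.6, 0.0]
width: 0.0428
grip_force: 0.0
```

>>> apply_moves --pt "0 0 0 0 0 0.22 0" --pt "0 0 0 0 0 0.44 0" --pt "0 0 0 0 0 0.44 0" --pt "0 0 0 0 0 0.44 -1" --pt "0 0 0 0 0 0.44 -1" --pt "0 0 0 0 0 0.44 -1" --pt "0 0 0 0 0 0.44 -1" --pt "0 0 0 0 0 0.44 -1" --pt "0 0 0 0 0 0.44 -1" --grip_force 60

```text
time_s: 2.4
eef_pos: [0.468, 0.2177, 0.1392]
eef_rot: [0.001, 0.651, 0.759, 0.001]
ft_force: [-1.4, -0.4, 5.2]
width: 0.0048
grip_force: 59.1
```

>>> apply_moves --pt "0 0 0 0 0 -0.15 -1" --pt "0 0 0 0 0 -0.35 -1" --pt "0 0 0 0 0 -0.6 -1" --pt "0 0 0 0 0 -0.85 -1" --pt "0 0 0 0 0 -1.0 -1" --pt "0 0 0 0 0 -1.0 -1"

```text
time_s: 3.0
eef_pos: [0.4687, 0.2181, 0.2393]
eef_rot: [0.001, 0.651, 0.759, 0.002]
ft_force: [0.7, 0.1, -6.6]
width: 0.0049
grip_force: 59.2
```

```bash
python3 - <<'E'
from h import *
o=readout.get_obs();print(o['eef_pos'],o['ft_force'],o['ft_torque'])
D=eyes.calibration('side');k=1/1.5625;print('bottle',atz(D,298*k,425*k,0.0))
E
```

```text
[0.46872597 0.21805338 0.23930835] [ 0.69318353  0.12139301 -6.57222961] [-0.01157632 -0.05264132  0.0300773 ]
bottle [0.63914821 0.10363662 0.        ]
```

>>> apply_moves --pt "0 0 0 0 0 -0.3 -1" --pt "0 0 0 -0.1 0 -0.6 -1" --pt "0 0 0 -0.3 0 -0.7 -1" --pt "0 0 0 -0.6 0 -0.7 -1" --pt "0 0 0 -1.0 0 -0.7 -1"

```text
time_s: 3.5
eef_pos: [0.482, 0.119, 0.3061]
eef_rot: [-0.001, 0.651, 0.76, -0.0]
ft_force: [1.1, -0.3, -7.4]
width: 0.0045
grip_force: 59.8
```

>>> apply_moves --pt "0 0 0.0 -0.4 0.1 0 -1" --pt "0 0 0.0 -0.8 0.3 0 -1" --pt "0 0 0.1 -1.0 0.3 0 -1" --pt "0 0 0.2 -1.0 0.3 0 -1" --pt "0 0 0.304 -1.0 0.3 0 -1" --pt "0 0 0.304 -1.0 0.3 0 -1"

```text
time_s: 4.1
eef_pos: [0.5267, 0.0242, 0.3054]
eef_rot: [-0.001, 0.737, 0.675, -0.001]
ft_force: [0.1, 0.1, -7.1]
width: 0.0045
grip_force: 59.8
```

>>> apply_moves --pt "0 0 0 -0.4 0.15 0 -1" --pt "0 0 0 -0.8 0.25 0 -1" --pt "0 0 0 -1.0 0.3 0 -1"

```text
time_s: 4.4
eef_pos: [0.5489, -0.0807, 0.306]
eef_rot: [0.0, 0.737, 0.676, -0.001]
ft_force: [-0.4, -0.0, -6.0]
width: 0.0044
grip_force: 59.6
```

>>> apply_moves --pt "0 0 0 -0.4 0.1 0 -1" --pt "0 0 0 -0.8 0.2 0.2 -1" --pt "0 0 0 -0.9 0.2 0.5 -1" --pt "0 0 0 -0.9 0.2 0.6 -1" --pt "0 0 0 -0.9 0.2 0.6 -1" --pt "0 0 0 -0.9 0.2 0.6 -1"

```text
time_s: 5.0
eef_pos: [0.5611, -0.1681, 0.2477]
eef_rot: [0.0, 0.737, 0.676, 0.0]
ft_force: [0.1, -1.2, -5.2]
width: 0.0044
grip_force: 59.6
```

```bash
python3 - <<'E'
from h import *
o=readout.get_obs();print(o['eef_pos'],o['eef_rot'],o['ft_force'],o['ft_torque'])
im,c=snap('wrist','w2.png');im2,_=snap('scene','s3.png');im3,_=snap('side','d3.png')
R=lambda x,s:cv2.resize(x[:,:,::-1],s,interpolation=cv2.INTER_CUBIC)
A=R(im[150:384,110:420],(400,302));B=R(im2[150:300,240:390],(400,400)); C=R(im3[80:230,150:300],(400,400))
m=np.zeros((600,800,3),np.uint8); m[:,:]=0
m[:302,:400]=A; m[:400,400:]=B; m[302:600,:400]=C[:298]
cv2.imwrite('pics/m4.png',m)
E
```

```text
[ 0.56112263 -0.16806186  0.24774302] [1.50232371e-05 7.36656268e-01 6.76267250e-01 3.86718301e-04] [ 0.06217283 -1.22196268 -5.24383861] [-0.05941237 -0.07853494 -0.01485118]
```

View pics/m4.png

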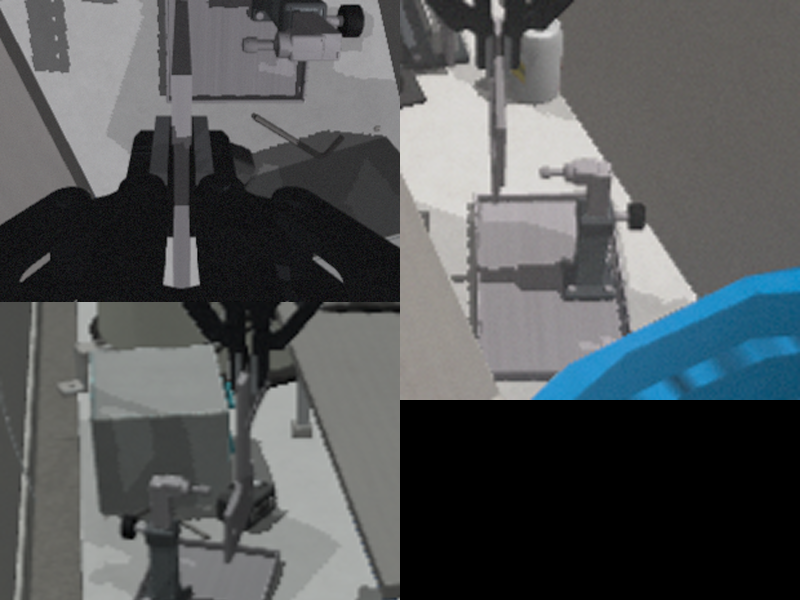

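The wrist crop shows the stud level at row 44, with its nose tip at (242,44), parallel to the tool's y. The scene nose is at crop (540,172) and the side nose at crop (210,490). I'll triangulate these.

```bash
python3 - <<'E'
from h import *
np.set_printoptions(precision=4,suppress=True)
S=eyes.calibration('scene');D=eyes.calibration('side');W=eyes.calibration('wrist')
ob=[(S,292.5,214.5),(D,228.8,150.5),(W,297.5,184.1)]
for s in ([0,1,2],[0,2],[1,2],[0,1]):
    p=tri([ob[i] for i in s]);print(s,p,[np.round(proj(c,p)[0]-[u,v],1) for c,u,v in ob])
for z in (.135,.14,.145,.15): print(atz(W,297.5,184.1,z))
g=cv2.cvtColor(cv2.imread('pics/w2.png'),cv2.COLOR_BGR2GRAY)
np.savetxt('/dev/stdout',g[170:202:1,292:366:5],fmt='%3d')
E
```

```text
[0, 1, 2] [ 0.5979 -0.1724  0.1412] [array([-0.7,  0. ]), array([-0.5,  0. ]), array([0.4, 0.5])]
[0, 2] [ 0.5985 -0.1722  0.1409] [array([-0.4,  0.1]), array([-0.7,  0.1]), array([1.1, 0. ])]
[1, 2] [ 0.5971 -0.1719  0.1416] [array([-1.1, -0.3]), array([-0.2, -0. ]), array([-0.6,  0.1])]
[0, 1] [ 0.598  -0.1728  0.1413] [array([-0.6,  0.1]), array([-0.5, -0.1]), array([0.6, 1. ])]
[ 0.5984 -0.1741  0.135 ]
[ 0.5978 -0.1724  0.14  ]
[ 0.5972 -0.1707  0.145 ]
[ 0.5966 -0.1689  0.15  ]
88  89 118 114 107 103  88 104 110 112 111 111 127
114 108  69  69 119 116 103 106 101 120 129 130 131 130 130
115 103  78  73  98  95  87 112 111 124 140 141 141 141 140
116 103  88  83  75  72  61 117 118 126 141 141 141 143 146
117 100  81  95  85  84  58 117 121 128 137 139 141 144 143
115  90  98 104  96  97  59 114 129 128 137 137 141 144 143
115  84 105 110 109 109  61 114 132 127 141 136 142 143 141
115  84 109 114 118 117  57 110 130 130 135 141 140 140 140
116  94 109 115 113 111  62 106 134 134 139 139 137 142 136
115 100 108 116 108 106  52 108 134 135 136 137 139 142 140
114  98 105 114  96  96  67 106 119 132 137 137 138 141 142
117 107 101 107 109 110  92 104 111 133 134 134 136 136 137
117 116  94  96 117 116 103 103 108 133 134 136 135 141 139
120 115 108 110 118 116 109 103 103 133 137 135 138 139 138
115 116 116 119 116 116 109 102 101 127 136 137 138 135 137
118 117 116 117 120 118 114  92  92 121 137 134 137 138 134
117 116 116 118 118 114 114  91  85 122 132 132 137 135 137
116 114 119 118 116 117 114 120 119 121 134 135 134 138 138
116 116 119 119 118 117 113 134 134 107 119 123 125 125 127
118 113 116 121 116 112 113 134 134 110  84  98 131 131 132
115 114 115 120 130 114 115 133 139 120  58  90 138 138 139
115 114 118 120 136 125 114 135 139 127  59  94 138 137 137
113 117 117 118 136 129 113 133 138 130  58 101 137 135 138
113 113 116 120 137 132 127 136 136 130  59 101 137 138 135
```

```bash
python3 - <<'E'
from h import *
np.set_printoptions(precision=4,suppress=True,linewidth=150)
W=eyes.calibration('wrist');o=readout.get_obs();t=o['eef_pos'];tx=np.array([.0877,.996,0]);ty=np.array([.996,-.0877,0])
P=[t+tx*.033+[0,0,.023],t+tx*.033+[0,0,.023-.056],t+tx*.079+[0,0,.023-.1]]
print(t,proj(W,P),proj(W,P+ty*.003))
g=cv2.cvtColor(cv2.imread('pics/w2.png'),cv2.COLOR_BGR2GRAY)
for u in (248,250,252): print(u,g[150:246,u].tolist())
print(g[220,236:266].tolist())
E
```

```text
[ 0.5617 -0.1684  0.249 ] [[252.0313 210.4251]
 [251.1821 169.2416]
 [251.0174  76.3957]] [[259.9812 210.4331]
 [256.832  169.2497]
 [255.9499  76.4076]]
248 [53, 51, 51, 57, 55, 56, 52, 55, 55, 51, 55, 57, 53, 56, 54, 56, 55, 56, 53, 55, 57, 59, 57, 55, 52, 56, 53, 52, 56, 53, 54, 58, 55, 55, 53, 56, 55, 53, 58, 54, 56, 48, 57, 53, 50, 58, 53, 59, 55, 56, 55, 54, 59, 58, 55, 55, 53, 58, 110, 131, 129, 129, 130, 130, 129, 128, 130, 129, 128, 129, 129, 127, 128, 128, 128, 131, 128, 128, 130, 129, 128, 130, 127, 129, 130, 128, 128, 127, 130, 127, 129, 129, 128, 128, 130, 129]
250 [66, 47, 53, 56, 55, 52, 56, 55, 56, 55, 52, 54, 53, 53, 53, 55, 53, 54, 54, 53, 54, 55, 55, 55, 51, 51, 55, 54, 51, 55, 56, 57, 55, 51, 58, 58, 58, 54, 52, 54, 58, 53, 55, 52, 53, 58, 59, 55, 52, 55, 58, 49, 57, 57, 57, 57, 58, 60, 112, 133, 131, 127, 129, 129, 130, 130, 128, 132, 129, 129, 133, 131, 131, 131, 131, 128, 130, 131, 129, 130, 128, 132, 130, 131, 131, 128, 128, 129, 129, 131, 131, 127, 128, 129, 129, 128]
252 [70, 55, 53, 53, 49, 53, 52, 54, 54, 59, 54, 55, 57, 58, 52, 55, 55, 55, 56, 48, 57, 53, 57, 54, 54, 55, 54, 51, 55, 49, 58, 50, 55, 59, 55, 58, 55, 54, 51, 53, 52, 51, 53, 55, 56, 52, 53, 55, 54, 59, 56, 54, 55, 55, 53, 51, 54, 57, 112, 130, 132, 131, 130, 130, 132, 130, 131, 129, 134, 130, 131, 132, 129, 130, 133, 130, 131, 130, 131, 130, 130, 134, 130, 130, 133, 130, 128, 129, 132, 131, 130, 129, 131, 131, 130, 132]
[72, 73, 79, 109, 111, 95, 115, 128, 131, 130, 128, 130, 129, 129, 133, 131, 131, 133, 130, 134, 130, 134, 128, 115, 113, 113, 111, 113, 113, 109]
```

>>> apply_moves --pt "0 0 0 -0.015 0.1 0.3 -1" --pt "0 0 0 -0.015 0.16 0.6 -1" --pt "0 0 0 -0.015 0.16 0.8 -1" --pt "0 0 0 -0.015 0.16 0.88 -1" --pt "0 0 0 -0.015 0.16 0.88 -1" --pt "0 0 0 -0.015 0.16 0.88 -1" --pt "0 0 0 -0.015 0.16 0.88 -1"

```text
time_s: 5.85
eef_pos: [0.5778, -0.1724, 0.1613]
eef_rot: [0.002, 0.737, 0.676, 0.001]
ft_force: [-0.0, 0.2, -5.7]
width: 0.005
grip_force: 59.6
```

```bash
python3 - <<'E'
from h import *
o=readout.get_obs();print(o['eef_pos'],o['eef_rot'],o['ft_force'],o['ft_torque'])
im,c=snap('wrist','w3.png');im2,_=snap('scene','s4.png');im3,_=snap('side','d4.png')
R=lambda x,s:cv2.resize(x[:,:,::-1],s,interpolation=cv2.INTER_CUBIC)
A=R(im[60:260,190:390],(400,400));B=R(im2[160:260,250:350],(400,400)); C=R(im3[110:160,190:290],(400,200))
m=np.zeros((600,800,3),np.uint8)
m[:400,:400]=A; m[:400,400:]=B; m[400:600,:400]=C
cv2.imwrite('pics/m5.png',m)
nose=np.array([.598,-.1724,.1412]);print(proj(c,nose))
E
```

```text
[ 0.57779178 -0.17239263  0.16125991] [0.00174122 0.73719558 0.67567669 0.00080964] [-0.03445232  0.23072139 -5.74519391] [-0.03159897 -0.0103913  -0.0139984 ]
[[289.44058435 233.26574386]]
```

View pics/m5.png

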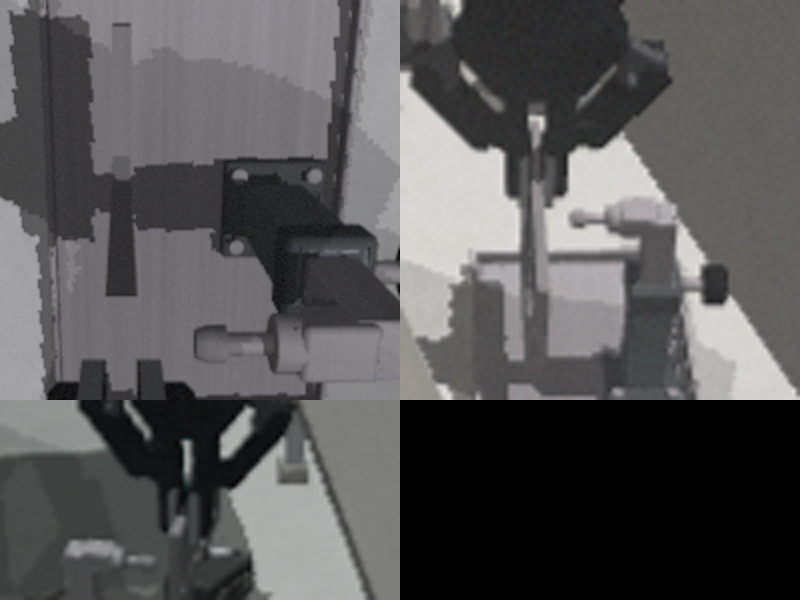

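The wrist crop shows the stud parallel to the tool, with its nose tip at (194,343) (pixel 287, 231.5). The plate is about 20 mm short of it, and the scene and side crops agree. I'll triangulate from the two wrist views together.

```bash
python3 - <<'E'
from h import *
np.set_printoptions(precision=4,suppress=True,linewidth=150)
W=eyes.calibration('wrist');W2=dict(W);o=readout.get_obs();t=o['eef_pos'];print(t)
P=np.array(W['pose']).copy();P[:3,3]+=np.array([.5617,-.1684,.249])-t;W2['pose']=P
S=eyes.calibration('scene');D=eyes.calibration('side')
g=cv2.cvtColor(cv2.imread('pics/w3.png'),cv2.COLOR_BGR2GRAY)
for u in (292,295,298,308,312,316): print(u,g[215:250,u].tolist())
print('row',g[231,280:296].tolist())
print(tri([(W,287,231.5),(W2,297.5,184.7)]),tri([(W,287,231.5),(W2,297.5,184.7),(S,292.5,214.5),(D,228.8,150.5)]))
for z in (.138,.141,.144):print(atz(W,287,231.5,z))
tx=np.array([.0865,.9963,0]);Q=[t+tx*.033+[0,0,.023],t+tx*.033+[0,0,.023-.056],t+tx*.079+[0,0,-.077]];print(proj(W,Q))
print(g[60:260,250].tolist())
E
```

```text
[ 0.5772 -0.1722  0.1605]
292 [112, 111, 112, 112, 113, 112, 114, 91, 57, 54, 62, 76, 83, 87, 91, 95, 100, 102, 104, 103, 103, 105, 102, 99, 94, 89, 104, 111, 113, 112, 116, 112, 111, 113, 113]
295 [113, 111, 111, 113, 112, 111, 112, 88, 55, 58, 66, 78, 87, 89, 93, 97, 106, 109, 108, 109, 111, 108, 108, 106, 100, 95, 101, 110, 115, 112, 111, 114, 115, 113, 114]
298 [112, 111, 112, 112, 112, 112, 112, 80, 50, 59, 63, 74, 82, 88, 95, 100, 100, 106, 107, 110, 111, 110, 108, 109, 106, 98, 100, 109, 113, 114, 114, 112, 114, 114, 112]
308 [116, 113, 114, 117, 112, 114, 111, 115, 114, 112, 103, 74, 62, 74, 87, 96, 103, 112, 113, 113, 111, 104, 89, 104, 112, 115, 114, 112, 114, 113, 116, 116, 117, 114, 116]
312 [112, 113, 113, 112, 113, 112, 115, 112, 114, 110, 103, 71, 62, 77, 87, 93, 118, 130, 133, 128, 126, 115, 106, 110, 116, 112, 113, 114, 114, 111, 114, 116, 114, 115, 116]
316 [110, 110, 111, 113, 111, 113, 111, 111, 112, 114, 102, 73, 69, 87, 101, 109, 121, 129, 130, 132, 128, 115, 103, 109, 110, 113, 114, 113, 113, 111, 112, 113, 115, 111, 114]
row [118, 117, 111, 114, 116, 113, 101,
[... 459 characters left out ...]
 118, 114, 115, 116, 116, 115, 116, 113, 114, 115, 114, 118, 115, 113, 117, 116, 115, 116, 117, 113, 115, 118, 114, 114, 114, 114, 115, 115, 117, 114, 116, 114, 113, 100, 96, 93, 94, 94, 93, 95, 94, 94, 94, 94, 84, 64, 47, 48, 47, 48, 47, 50, 43, 49, 49, 48, 48, 51, 44, 47, 45, 47, 43, 50, 48, 48, 52, 48, 49, 48, 50, 46, 50, 49, 50, 48, 48, 44, 43, 51, 45, 51, 50, 51, 50, 45, 48, 48, 44, 46, 49, 48, 47, 51, 50, 46, 51, 47, 49, 49, 44, 46, 46, 95, 109, 108, 112, 108, 112, 111, 110, 107, 111, 113, 110, 110, 109, 111, 109, 108, 110, 111, 110, 110, 110, 110, 109, 110, 112, 110, 109, 108, 111, 107, 111, 110, 110, 111, 109, 110, 111, 111, 109, 111, 110, 110, 110, 111, 110, 108, 81, 54, 55, 55, 51]
```

>>> apply_moves --pt "0 0 0 0.01 0.04 0 -1" --pt "0 0 0 0.01 0.08 0 -1" --pt "0 0 0 0.01 0.12 0 -1" --pt "0 0 0 0.01 0.12 0 -1" --pt "0 0 0 0.01 0.12 0 -1"

```text
time_s: 6.5
eef_pos: [0.5887, -0.1721, 0.1591]
eef_rot: [-0.0, 0.737, 0.676, -0.0]
ft_force: [-0.7, -0.0, -4.8]
width: 0.0047
grip_force: 59.6
```

>>> apply_moves --pt "0 0 0 0 0.02 0 -1" --pt "0 0 0 0 0.04 0 -1" --pt "0 0 0 0 0.06 0 -1" --pt "0 0 0 0 0.07 0 -1"

```text
time_s: 6.9
eef_pos: [0.596, -0.1728, 0.1594]
eef_rot: [0.0, 0.737, 0.676, 0.0]
ft_force: [0.1, -0.4, -6.0]
width: 0.0045
grip_force: 59.6
```

>>> apply_moves --pt "0 0 0 0 0.01 0 -1" --pt "0 0 0 0 0.02 0 -1" --pt "0 0 0 0 0.03 0 -1"

```text
time_s: 7.2
eef_pos: [0.5987, -0.1729, 0.1593]
eef_rot: [0.0, 0.737, 0.676, 0.0]
ft_force: [-1.1, -0.5, -7.0]
width: 0.0048
grip_force: 59.6
```

>>> apply_moves --pt "0 0 0 0 0.01 0 -1" --pt "0 0 0 0 0.02 0 -1" --pt "0 0 0 0 0.02 0 -1"

```text
time_s: 7.5
eef_pos: [0.6008, -0.1732, 0.1593]
eef_rot: [0.0, 0.737, 0.676, 0.0]
ft_force: [0.1, -0.0, -5.7]
width: 0.0046
grip_force: 59.6
```

>>> apply_moves --pt "0 0 0 0 0.01 0 -1" --pt "0 0 0 0 0.02 0 -1" --pt "0 0 0 0 0.03 0 -1"

```text
time_s: 7.8
eef_pos: [0.6037, -0.1734, 0.1594]
eef_rot: [0.0, 0.737, 0.676, 0.0]
ft_force: [-0.4, 0.6, -6.7]
width: 0.0048
grip_force: 59.6
```

>>> apply_moves --pt "0 0 0 0 0.01 0 -1" --pt "0 0 0 0 0.02 0 -1" --pt "0 0 0 0 0.03 0 -1"

```text
time_s: 8.1
eef_pos: [0.6067, -0.1736, 0.1593]
eef_rot: [0.0, 0.737, 0.676, 0.0]
ft_force: [-0.0, 0.0, -6.5]
width: 0.0048
grip_force: 59.6
```

>>> apply_moves --pt "0 0 0 0 0.01 0 -1" --pt "0 0 0 0 0.02 0 -1" --pt "0 0 0 0 0.03 0 -1"

```text
time_s: 8.4
eef_pos: [0.6097, -0.1739, 0.1593]
eef_rot: [0.0, 0.737, 0.676, 0.0]
ft_force: [0.5, 0.7, -6.8]
width: 0.0043
grip_force: 59.6
```

>>> apply_moves --pt "0 0 0 0 0.01 0 -1" --pt "0 0 0 0 0.02 0 -1" --pt "0 0 0 0 0.02 0.01 -1" --pt "0 0 0 0 0.02 0.02 -1" --pt "0 0 0 0 0.02 0.02 -1"

```text
time_s: 8.9
eef_pos: [0.6116, -0.174, 0.1572]
eef_rot: [-0.0, 0.737, 0.676, 0.0]
ft_force: [1.2, 0.4, -6.8]
width: 0.0048
grip_force: 59.6
```

>>> apply_moves --pt "0 0 0 0 0 0.005 -1" --pt "0 0 0 0 0 0.01 -1" --pt "0 0 0 0 0 0.01 -1"

```text
time_s: 9.2
eef_pos: [0.6116, -0.1741, 0.157]
eef_rot: [0.0, 0.737, 0.676, 0.0]
ft_force: [-1.4, 1.2, -2.3]
width: 0.0045
grip_force: 60.2
```

>>> apply_moves --pt "0 0 0 0 0 0.003 -1" --pt "0 0 0 0 0 0.003 -1"

```text
time_s: 9.4
eef_pos: [0.6117, -0.1741, 0.1568]
eef_rot: [0.0, 0.737, 0.676, 0.0]
ft_force: [-0.7, -0.1, 1.2]
width: 0.0047
grip_force: 60.7
```

```bash
python3 - <<'E'
from h import *
print(readout.get_obs()['ft_force'],readout.get_obs()['ft_torque'])
im,c=snap('wrist','w4.png');im2,_=snap('scene','s5.png');im3,_=snap('side','d5.png')
R=lambda x,s:cv2.resize(x[:,:,::-1],s,interpolation=cv2.INTER_CUBIC)
m=np.zeros((600,800,3),np.uint8)
m[:400,:400]=R(im[100:300,190:390],(400,400)); m[:400,400:]=R(im2[175:255,270:350],(400,400)); m[400:600,:400]=R(im3[120:170,170:270],(400,200))
cv2.imwrite('pics/m6.png',m)
E
```

```text
[-0.74734787 -0.09141292  1.19005348] [0.13823516 0.32263884 0.03792001]
```

View pics/m6.png

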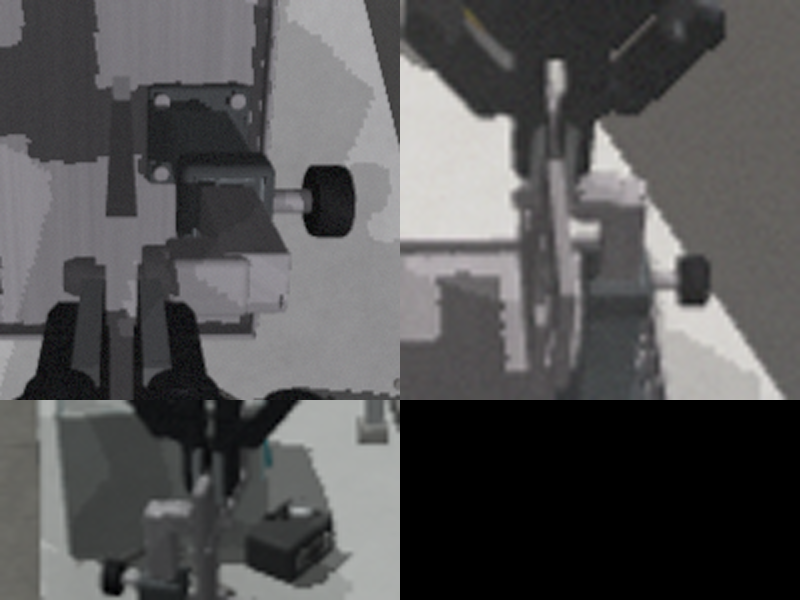

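The wrist crop shows the nose protruding on the left of the plate (65–100, 275) and the shoulder close on its right (155,262), so the plate sits on the neck. The weight is on the stand, so I'll release.

>>> apply_moves --pt "0 0 0 0 0 0 -0.7" --pt "0 0 0 0 0 0 -0.6" --pt "0 0 0 0 0 0 -0.6" --pt "0 0 0 0 0 0 -0.6" --pt "0 0 0 0 0 0 -0.6" --pt "0 0 0 0 0 0 -0.6"

```text
time_s: 10.15
eef_pos: [0.6117, -0.1741, 0.156]
eef_rot: [0.0, 0.737, 0.676, 0.0]
ft_force: [0.1, -0.6, 0.7]
width: 0.017
grip_force: 0.0
```

>>> apply_moves --pt "0 0 0 0 0 -0.1 -0.6" --pt "0 0 0 0 0 -0.25 -0.6" --pt "0 0 0 0 0 -0.5 -0.6" --pt "0 0 0 0 0 -0.8 -0.6" --pt "0 0 0 0 0 -1.0 -0.6" --pt "0 0 0 0 0 -1.0 -0.6" --pt "0 0 0 0 0 -1.0 -0.6" --pt "0 0 0 0 0 -1.0 -0.6"

```text
time_s: 10.95
eef_pos: [0.6108, -0.1738, 0.2547]
eef_rot: [-0.001, 0.737, 0.676, -0.001]
ft_force: [-0.1, 0.5, 0.2]
width: 0.0171
grip_force: 0.0
```

```bash
python3 - <<'E'
from h import *
np.set_printoptions(precision=4,suppress=True,linewidth=150)
o=readout.get_obs();t=o['eef_pos'];print(t,o['ft_force'])
im,c=snap('wrist','w5.png');snap('scene','s6.png');snap('side','d6.png')
tx=np.array([.0865,.9963,0]);h=np.array([.6117,-.1741,.138])
P=np.array([h+tx*a+[0,0,b] for a,b in[(.033,.042),(-.087,.042),(.079,-.058),(.079,-.108)]]);print(proj(c,P))
g=cv2.cvtColor(im,cv2.COLOR_RGB2GRAY);u=int(round(proj(c,P)[0,0]));print(u,g[60:384:2,u].tolist())
v=int(proj(c,P)[0,1])+12;print(v,g[v,u-25:u+25].tolist())
E
```

```text
[ 0.6108 -0.1738  0.2547] [-0.0524  0.5384  0.2017]
[[252.6988 151.8519]
 [252.4276 306.6995]
 [252.2882  74.4712]
 [252.1273  73.6889]]
253 [147, 145, 145, 145, 144, 145, 114, 119, 121, 120, 122, 121, 119, 121, 122, 121, 122, 122, 122, 123, 120, 120, 123, 119, 120, 118, 123, 122, 122, 114, 98, 98, 98, 90, 48, 54, 49, 50, 48, 47, 54, 55, 60, 58, 57, 119, 136, 137, 139, 137, 136, 136, 137, 138, 137, 138, 133, 135, 132, 135, 138, 136, 136, 134, 135, 135, 134, 135, 136, 136, 132, 134, 133, 135, 135, 135, 135, 134, 134, 131, 132, 133, 134, 132, 133, 135, 117, 114, 114, 116, 113, 114, 119, 114, 115, 115, 115, 115, 116, 116, 113, 113, 116, 114, 115, 116, 112, 114, 113, 116, 115, 115, 115, 115, 115, 114, 115, 113, 115, 116, 112, 115, 116, 98, 95, 97, 94, 96, 94, 97, 96, 98, 97, 98, 97, 96, 97, 96, 99, 102, 95, 96, 97, 97, 93, 92, 95, 97, 97, 95, 95, 151, 151, 169, 168, 167, 141, 17, 16, 12, 16, 23]
163 [120, 118, 118, 118, 115, 114, 115, 119, 119, 119, 119, 113, 113, 114, 115, 117, 117, 117, 117, 124, 135, 137, 133, 132, 136, 135, 139, 139, 134, 118, 117, 117, 118, 115, 100, 84, 73, 75, 74, 78, 71, 72, 72, 47, 30, 30, 36, 36, 36, 37]
```

```bash
python3 -c "
from bench import workorder
print(workorder.close_job())"
```

```text
the job is handed in; nothing more can be done
None
```

I hung the Z bracket from the nearer slot on the stud's neck by its y = +27 mm hole, let go, backed the gripper clear and handed the job in at about 11 s. The last wrist image put its ends within about 2 px of where a level bracket would show, but no verdict came back.

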